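Proof-load a soldered link on the spring pull tester

TASK

Proof-test the soldered link: take it by its orange grip, hook its copper ring over the peg of the blue spring pull tester, and draw the peg out by the link, kept level, until the black pointer stands over the red mark, without going well past it. Finish holding it there under load: the program ends with the link still gripped and the pointer on the mark, nothing let go. Pull by the link only, not by the tester's slide, and leave the other things on the bench where they are.

Things in the scene. Friction and masses are not known exactly. Their poses are not given: they have to be found in the camera images.
- tester: Blue spring pull tester, fixed to the bench; plate 205 x 76 x 10 mm, grey spring housing 43 mm high behind the peg (from 36 to 116 mm along its +x). Origin on the bench top directly under the peg's resting place. Its -x axis is the direction in which the peg is drawn out, z up. White scale strip along its +y side (y 37 to 67 mm, top at z 16 mm). The plate ends 85 mm out along -x.
- draw_slide: Moving slide of the tester with the brass peg and the black pointer. Same axes as the tester; origin on the bench plane directly under the peg, so at rest it coincides with the tester's. Travels 60 mm along the tester's -x. The spring returns it: about 3 N at rest, plus 2 N for each 10 mm. Slide block 28 x 30 mm, its flat top at z 26 mm, carries the peg.
- peg_top (a point): Top of the upright brass peg, 49 mm above the bench; peg 9 mm in diameter, standing 23 mm above the slide block, round top. Axes as the tester.
- pointer (a point): Point on the black pointer bar (3 mm wide) of the slide, over the scale: 58 mm along +y from the peg axis, level with it along x, 22.5 mm above the bench.
- mark: Red mark on the white scale, fixed, 10 mm wide along the tester's x, 32 mm long along y, 2.5 mm thick, in another place each time (20 to 42 mm out from the pointer's rest). Origin at the centre of its underside; axes as the tester. The pointer passes above it without touching.
- link: The soldered link, loose, 0.12 kg: orange grip block 44 (x) x 16 (y) x 32 (z) mm at one end, 14 mm wide and 5 mm thick steel strap along +x, copper ring at the far end. Origin at the centre of the grip's underside, z up; it starts lying flat on the bench.
- ring (a point): Centre of the link's copper ring (outside 36 mm, hole 24 mm, 6 mm thick): 85 mm along the link's +x from its origin, 3 mm above its underside.
- grip (a point): Point in the orange grip, 20 mm above the link's underside, over the link's origin: a good place to pinch, across its 16 mm (the link's y).
- flux_pot: Bystander: small white pot with a green lid, loose; leave it alone. Origin at its underside.
- brass_tin: Bystander: round tan screw tin, loose; leave it alone. Origin at its underside.
- glue_bottle: Bystander: small bottle with an orange label, loose; leave it alone. Origin at its underside.

How it is judged:
By the outcome, as a careful person would: the job done as asked, in the order asked, and still so for the second after the job is handed in, while the arm keeps its last pose, push and grip.
It also fails if it takes over 40 s, if anything falls off the work surface, if the arm or the gripper's body presses on something with over 40 N, if the wrist force passes 120 N, or if a joint passes its speed limit or range.

ROBOT

A 6-joint arm with a two-finger parallel gripper is mounted at the origin on a cart in front of the work surface, level with it; the furniture and walls round the work are solid. World frame = base frame: x ahead of the robot, y to its left, z up, the work surface at z = 0. Lengths are in m, angles in rad, forces in N, time in s.
With the tool pointing down it reaches from about 0.375 to 0.9 m from the base axis. Payload 3.1 kg.
Tool frame: the origin (TCP) lies on the centre line of the jaws, within the pads' length; the fingertips stand 14 mm ahead of it and the grasp point (between the pads) lies 5 mm behind it; z points along the fingers, y is the line along which they close (so a half turn about z gives the same grasp; the last joint's range is limited). The gripper opens to 85 mm and grips with 20 to 120 N. Pads are 22 mm wide; open, the fingers measure 114 mm over their backs; the gripper's body (76 mm by 85 mm) begins 54 mm behind the grasp point. The pads swing forward as they close: fully open they stand 13 mm farther back than shut.
Start: joints at [1.018, 0.527, 1.433, -0, 1.181, -0.178], TCP at [0.228, 0.582, 0.245] pointing down, gripper open.
Joint ranges: [-3.08, 3.08], [-0.75, 2.2], [0.22, 2.44], [-1.43, 4.57], [0, 2.65], [-2.85, 2.85]. Speed limits (rad/s): [2.79, 2.79, 3.14, 3.14, 3.14, 3.14].

INTERFACE

Orientations are given as [roll, pitch, yaw] about the fixed x, y, z axes, in that order (R = Rz(yaw) Ry(pitch) Rx(roll)).
In Python, from plant import env gives the robot as it stands.
- The arm moves only by the shell command python3 -m handwheel 'ROWS' [FORCE]. ROWS is a JSON list of rows, 1 to 8 of them, each of 7 numbers: dx, dy, dz in m, then a rotation vector rx, ry, rz in rad, then the finger opening in m; each row is the pose to reach, as a shift and turn from the pose commanded when the command began, along the tool's axes at that moment; what a row does not reach only later rows make up. A row lasts 1/8 s, in which the tool goes at most 0.0625 m and 0.188 rad, less where a joint would pass 70% of its speed; a pose out of reach is approached as far as the arm can. The fingers move at their own pace and stop on an object; FORCE is the grip in N (left out, the last holds). Time passes only in rows, so rows that do not move let the fingers close. It prints the time, the measured TCP pose, the force, the opening and the grip force at its end.
- env.get_obs(): the state, without advancing time (a new reading comes with each control period).
- env.read_camera(name): name is "scene" or "top" or "wrist"; returns a dict with "img" (420x560x3 uint8, red, green, blue), "range_z" (420x560 float32, m along the optical axis (not along the pixel's ray), 0 where there is no reading), "fov_y" (degrees; the focal length in pixels is half the picture's height over the tangent of half this angle, whatever the lens; pixels are square), "cx", "cy" (the principal point, pixels), "pose" (4x4, takes a point from camera to world coordinates); the wrist camera has in their place "hand_eye" (4x4, takes a point from camera to tool coordinates, whose origin is the TCP and whose axes are the flange's). Camera axes: x right, y down, z forward; pixel columns grow to the right and rows downward; lengths in m; the calibration is good to about 2 mm. A picture is of the moment at which its call begins: read the wrist's pose just before it.
- env.hand_in(): hands the job in; it is judged then, once.
The state is a dict: "clock": time; "qpos": joint angles; "qvel": joint speeds; "joint_torque": joint torques, N m; "tcp_pos": TCP position; "ee_rot": TCP orientation; "wrist_force": force on the tool from outside, world axes, zero at the start; "torque": the same for the moment, N m; "grip_width": finger opening in m; "gripper_force": force on a finger pad.
Only numpy, scipy, OpenCV 4.12 (cv2) and the standard library are available. Lean on these libraries where they do the work, as an engineer would, in place of code of your own. Each camera call takes 0.05 s, during which the arm holds its last target. There are 200 camera calls.

## Working session

There is one attempt and no reset: what is moved stays moved. The work goes in short steps, Python scripts to look and compute and a shell command to move; the robot and the scene stay as the last step left them, time stands still between calls to the robot, and variables do not carry over. Pictures are saved under pics/ and viewed, at most 10 in all, crops included, and the job is handed in when it is done.

```bash
ls; mkdir -p pics; python3 - <<'E'
from plant import env
import cv2,numpy as np
o=env.get_obs();print({k:np.round(v,3) for k,v in o.items()})
for n in("scene","top"):
    c=env.read_camera(n);cv2.imwrite(f"pics/{n}1.png",c["img"][...,::-1]);print(n,c["fov_y"],c["cx"],c["cy"],np.round(c["pose"],3).tolist())
    np.savez(f"{n}1.npz",**c)
E
```

```text
pics
{'clock': np.float64(0.0), 'qpos': array([ 1.018,  0.528,  1.434, -0.   ,  1.181, -0.179]), 'qvel': array([ 0.   , -0.001,  0.   , -0.001, -0.   ,  0.001]), 'joint_torque': array([-1.0000e-03, -4.4236e+01, -1.7802e+01, -0.0000e+00,  9.0000e-03,
       -0.0000e+00]), 'tcp_pos': array([0.228, 0.581, 0.244]), 'ee_rot': array([-3.139, -0.   ,  2.768]), 'wrist_force': array([-0.575, -0.858,  0.136]), 'torque': array([-0.003, -0.005, -0.002]), 'gripper_force': np.float64(0.0), 'grip_width': np.float64(0.085)}
scene 49.521700770347934 278.7199339587877 209.8616524733131 [[-0.689, -0.461, 0.56, 0.031], [-0.725, 0.46, -0.513, 0.365], [-0.021, -0.759, -0.651, 0.688], [0.0, 0.0, 0.0, 1.0]]
top 43.683567851390706 282.35633436420017 202.23899658083513 [[0.025, -0.997, 0.069, 0.456], [-1.0, -0.023, 0.019, -0.119], [-0.017, -0.069, -0.997, 1.32], [0.0, 0.0, 0.0, 1.0]]
```

View pics/scene1.png

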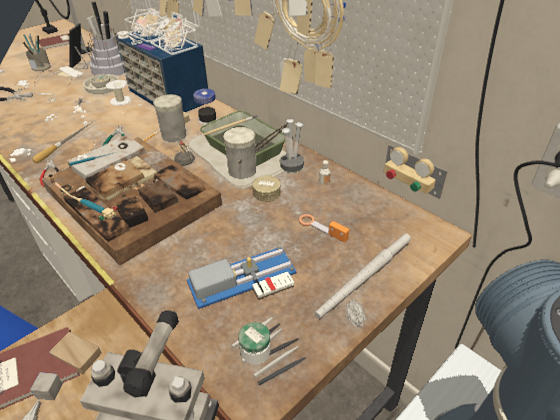

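View pics/top1.png

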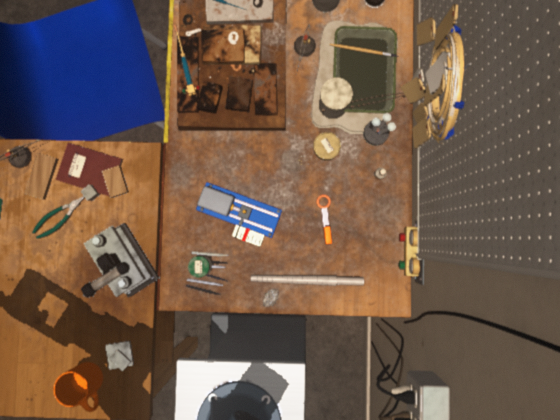

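The scene view shows the tester (blue, ~(240,275)) with its peg at ~(248,262), and the link at ~(325,228). In the top view the peg is at ~(246,211), the red mark ~(251,237), the ring (323,202) and the orange grip (328,236). I'll measure next.

```bash
cat > h.py <<'E'
import numpy as np,cv2
def ray(c,u,v,z,pose=None):
    P=c["pose"] if pose is None else pose
    f=210/np.tan(np.radians(float(c["fov_y"]))/2)
    d=P[:3,:3]@np.array([(u-c["cx"])/f,(v-c["cy"])/f,1]);o=P[:3,3]
    return o+d*(z-o[2])/d[2]
def blobs(img,lo,hi,roi,amin=8):
    h=cv2.cvtColor(img,cv2.COLOR_RGB2HSV);m=cv2.inRange(h,np.array(lo),np.array(hi))
    k=np.zeros_like(m);x0,y0,x1,y1=roi;k[y0:y1,x0:x1]=m[y0:y1,x0:x1]
    n,l,s,ce=cv2.connectedComponentsWithStats(k)
    return [(ce[i],s[i,4],cv2.minAreaRect(np.argwhere(l==i)[:,::-1].astype(np.float32))) for i in np.argsort(-s[:,4]) if i and s[i,4]>=amin]
E
python3 - <<'E'
from h import *
for n,roi in(("top",(190,170,350,260)),("scene",(180,200,360,310))):
    c=dict(np.load(n+"1.npz"));
    for name,lo,hi,z in(("orange",(3,150,120),(18,255,255),.016),("red",(0,150,120),(3,255,255),.018),("red2",(174,120,100),(180,255,255),.018),("blue",(100,130,60),(120,255,255),.01),("white",(0,0,200),(180,50,255),.016)):
        for ce,a,r in blobs(c["img"],lo,hi,roi)[:3]: print(n,name,a,ce.round(1),ray(c,*ce,z).round(4),[np.round(q,1) for q in r])
    x0,y0,x1,y1=roi;cv2.imwrite(f"pics/{n}1c.png",cv2.resize(c["img"][y0:y1,x0:x1,::-1],None,fx=4.4,fy=4.4,interpolation=2))
E
```

```text
top orange 138 [327.5 235.1] [ 0.4663 -0.2087  0.016 ] [array([327.4, 235.1]), array([18.4,  7.8]), np.float64(81.9)]
top orange 106 [323.1 200.6] [ 0.552 -0.196  0.016] [array([323. , 200.5]), array([13., 14.]), np.float64(90.0)]
top red 32 [245.1 234.4] [ 0.4629 -0.004   0.018 ] [array([245.2, 234.4]), array([ 2.4, 12.1]), np.float64(21.8)]
top blue 319 [263.5 219. ] [ 0.5028 -0.0483  0.01  ] [array([262.2, 221.3]), array([27.8, 18. ]), np.float64(18.4)]
top blue 267 [246.6 199.1] [ 0.5516 -0.0044  0.01  ] [array([244.2, 198.4]), array([69.1,  4.3]), np.float64(20.6)]
top blue 154 [221.  216.3] [0.507  0.0586 0.01  ] [array([220.6, 215.8]), array([37. ,  4.8]), np.float64(20.6)]
top white 186 [254.6 237.6] [ 0.4557 -0.0278  0.016 ] [array([254.6, 237.6]), array([15.1, 12.5]), np.float64(20.0)]
top white 116 [256.7 208. ] [ 0.5296 -0.0308  0.016 ] [array([256.1, 207.7]), array([44.9,  2.8]), np.float64(20.6)]
top white 102 [238.8 231.6] [0.4695 0.0121 0.016 ] [array([238.4, 231.7]), array([ 9.8, 12.1]), np.float64(21.8)]
scene orange 268 [338.5 231.1] [ 0.4679 -0.2068  0.016 ] [arra
[... 179 characters left out ...]
 blue 472 [222.4 293.7] [0.5132 0.0741 0.01  ] [array([221.1, 293.8]), array([67.1, 27.7]), np.float64(1.7)]
scene blue 248 [272.1 261.8] [ 0.5069 -0.0484  0.01  ] [array([272.1, 261.7]), array([ 9.5, 30.6]), np.float64(67.1)]
scene blue 101 [277.8 273.5] [ 0.4762 -0.0352  0.01  ] [array([276. , 273.8]), array([ 6.7, 38.3]), np.float64(78.0)]
scene white 329 [341.6 292.2] [ 0.3549 -0.0848  0.016 ] [array([341.1, 293.3]), array([ 7.5, 53.8]), np.float64(48.0)]
scene white 239 [281.7 280. ] [ 0.4548 -0.0257  0.016 ] [array([281.8, 280.4]), array([13.9, 20.5]), np.float64(69.4)]
scene white 93 [272.5 268. ] [ 0.49   -0.0342  0.016 ] [array([272.7, 268. ]), array([ 2.6, 35.4]), np.float64(70.6)]
```

View pics/top1c.png

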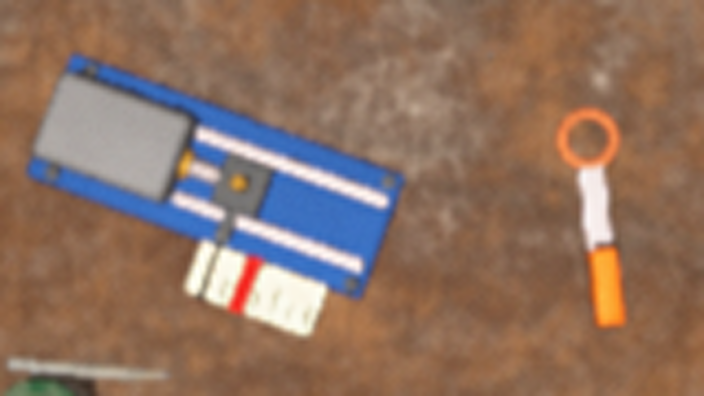

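The crop shows the peg at crop (239,182), i.e. full-image (244.3,211.4). The pointer is at crop x ~215, the red mark at (247,285), and the link lies with its ring up at (589,139). Tester +x yaw is about 1.236 and link yaw about 0.15. Next I move over the link, turning the tool by -2.62 rad in world.

```bash
python3 -m handwheel '[[-0.033,-0.0395,-0.02,0,0,0.16,0.085],[-0.066,-0.079,-0.03,0,0,0.33,0.085],[-0.1,-0.118,-0.03,0,0,0.49,0.085],[-0.133,-0.158,-0.03,0,0,0.65,0.085],[-0.166,-0.197,-0.03,0,0,0.82,0.085],[-0.2,-0.237,-0.03,0,0,0.98,0.085],[-0.232,-0.277,-0.03,0,0,1.14,0.085],[-0.265,-0.316,-0.03,0,0,1.31,0.085]]' 100
```

```text
clock: 1.1
tcp_pos: [0.3596, 0.1893, 0.2752]
ee_rot: [-3.142, 0.0, 1.452]
wrist_force: [1.3, -0.0, 0.3]
grip_width: 0.0849
gripper_force: 0.0
```

```bash
python3 -m handwheel '[[-0.047,0.022,0,0,0,0.16,0.085],[-0.094,0.044,0,0,0,0.33,0.085],[-0.14,0.065,0,0,0,0.49,0.085],[-0.187,0.087,0,0,0,0.65,0.085],[-0.234,0.109,0,0,0,0.82,0.085],[-0.28,0.13,0,0,0,0.98,0.085],[-0.327,0.152,0,0,0,1.14,0.085],[-0.374,0.174,0,0,0,1.31,0.085]]'
```

```text
clock: 2.1
tcp_pos: [0.4903, -0.2019, 0.2749]
ee_rot: [-3.141, 0.0, 0.142]
wrist_force: [0.4, 0.7, -0.8]
grip_width: 0.0853
gripper_force: 0.0
```

```bash
python3 -m handwheel '[[0,0,0,0,0,0,0.085]]'; cat >> h.py <<'E'
def wrist(env,save):
    from scipy.spatial.transform import Rotation as R
    o=env.get_obs();c=env.read_camera("wrist")
    T=np.eye(4);T[:3,:3]=R.from_euler("xyz",o["ee_rot"]).as_matrix();T[:3,3]=o["tcp_pos"]
    c["pose"]=T@c["hand_eye"];cv2.imwrite(save,c["img"][...,::-1]);return o,c
E
python3 - <<'E'
from plant import env
from h import *
o,c=wrist(env,"pics/w1.png");np.savez("w1.npz",**c);print(o["tcp_pos"],o["ee_rot"],c["pose"].round(3).tolist())
for ce,a,r in blobs(c["img"],(3,150,120),(18,255,255),(0,0,560,420),100)[:4]: print(a,ce.round(1),[np.round(q,1) for q in r],ray(c,*r[0],.032).round(4),ray(c,*r[0],.006).round(4))
E
```

```text
clock: 2.22
tcp_pos: [0.4914, -0.2041, 0.2749]
ee_rot: [3.14, -0.001, 0.144]
wrist_force: [-1.1, 0.8, -0.2]
grip_width: 0.0845
gripper_force: 0.0
[ 0.49139379 -0.20409448  0.27490264] [ 3.13997133e+00 -9.70477090e-04  1.43558893e-01] [[0.143, -0.95, -0.278, 0.562], [-0.99, -0.137, -0.041, -0.193], [0.001, 0.281, -0.96, 0.404], [0.0, 0.0, 0.0, 1.0]]
631 [279.2 200.5] [array([279.6, 199. ]), array([16.3, 44.3]), np.float64(1.5)] [ 0.4708 -0.2053  0.032 ] [ 0.4644 -0.2062  0.006 ]
```

View pics/w1.png

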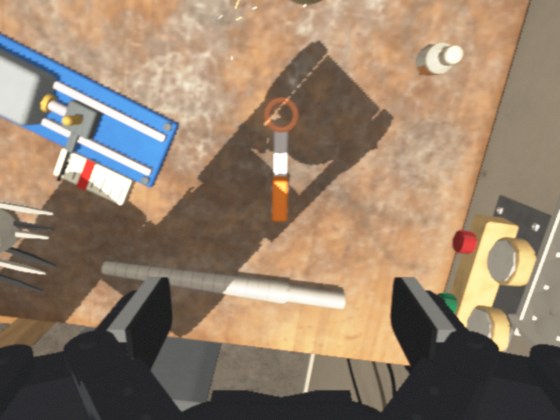

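The wrist view has the link centred: ring at ~(280,115), grip rows 177–221. The tester is at left, with the peg top at ~(71,119) and the red mark at ~(87,174).

```bash
python3 - <<'E'
from h import *
w=dict(np.load("w1.npz"));t=dict(np.load("top1.npz"));s=dict(np.load("scene1.npz"))
g=blobs(w["img"],(3,150,90),(18,255,255),(250,165,310,240),50)
for ce,a,r in g[:2]: print("grip",a,[np.round(q,1) for q in r])
print("far end",ray(w,279.7,221.2,.032)," front top",ray(w,279.7,177,.032),ray(w,279.7,177,.0))
h=blobs(w["img"],(2,90,60),(20,255,255),(262,95,300,134),50)
for ce,a,r in h[:2]: print("ring",a,ce,[np.round(q,1) for q in r],ray(w,*r[0],.004))
for ce,a,r in blobs(t["img"],(3,150,120),(18,255,255),(310,190,335,212))[:1]:print("ring top",ray(t,*r[0],.004))
print("grip top cam z32",ray(t,327.5,235.1,.032))
for b in blobs(w["img"],(18,110,60),(30,255,255),(40,90,100,135),10)[:4]: print("gold",b[1],b[0],[np.round(q,1) for q in b[2]],ray(w,*b[0],.047))
for b in blobs(t["img"],(12,110,60),(30,255,255),(238,205,252,218),3)[:4]: print("goldtop",b[1],b[0],ray(t,*b[0],.047))
print("peg top eye",ray(t,244.3,211.4,.049))
for n,c,roi in(("w",w,(50,140,140,210)),("t",t,(230,220,270,250))):
  for lo,hi in(((0,140,90),(4,255,255)),((172,140,90),(180,255,255))):
    for b in blobs(c["img"],lo,hi,roi,8)[:2]: print(n,"red",b[1],[np.round(q,1) for q in b[2]],ray(c,*b[2][0],.0185))
x=w["img"][80:220,0:200,::-1];cv2.imwrite("pics/w1c.png",cv2.resize(x,None,fx=4,fy=4,interpolation=2))
E
```

```text
grip 631 [array([279.6, 199. ]), array([16.3, 44.3]), np.float64(1.5)]
far end [ 0.44723789 -0.20878795  0.032     ]  front top [ 0.49329618 -0.20215238  0.032     ] [ 0.48736859 -0.20293674  0.        ]
ring 1225 [279.35510204 114.53877551] [array([280.5, 114. ]), array([38., 37.]), np.float64(90.0)] [ 0.55333999 -0.19427479  0.004     ]
ring top [ 0.55301941 -0.19653094  0.004     ]
grip top cam z32 [ 0.46617956 -0.20752389  0.032     ]
gold 147 [ 71.57142857 119.78911565] [array([ 72., 120.]), array([ 8., 18.]), np.float64(90.0)] [ 0.52148182 -0.00379434  0.047     ]
gold 140 [ 45.41428571 102.02857143] [array([ 46. , 102.5]), array([11.2, 17.9]), np.float64(26.6)] [0.53397112 0.0196294  0.047     ]
goldtop 10 [243.8 211. ] [ 0.51969071 -0.00174788  0.047     ]
peg top eye [ 0.51864477 -0.00317849  0.049     ]
w red 253 [array([ 85.6, 174.4]), array([ 8.9, 29.3]), np.float64(21.8)] [ 0.46454836 -0.00249806  0.0185    ]
t red 37 [array([245.1, 234.5]), array([ 2.8, 12.4]), np.float64(21.8)] [ 0.46270011 -0.00405996  0.0185    ]
```

View pics/w1c.png

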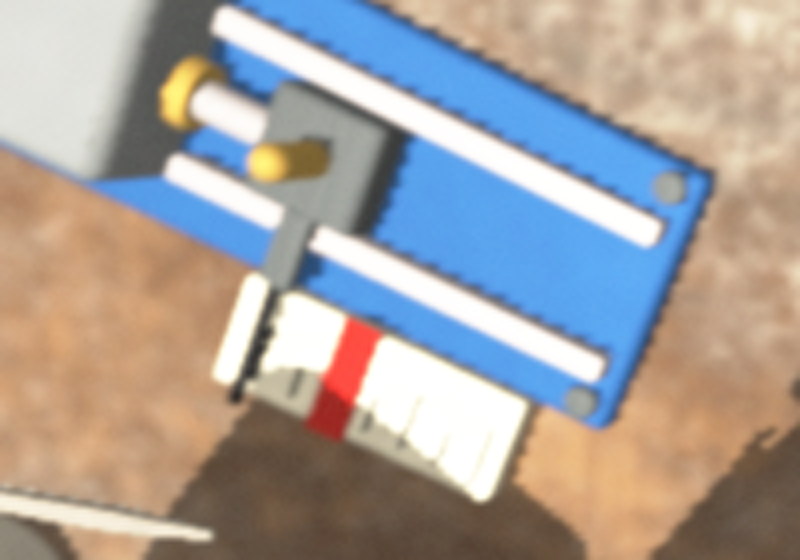

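```bash
python3 -m handwheel '[[-0.0235,-0.001,0.05,0,0,0.008,0.085],[-0.0235,-0.001,0.1,0,0,0.008,0.07],[-0.0235,-0.001,0.15,0,0,0.008,0.06],[-0.0235,-0.001,0.19,0,0,0.008,0.05],[-0.0235,-0.001,0.22,0,0,0.008,0.05],[-0.0235,-0.001,0.245,0,0,0.008,0.05],[-0.0235,-0.001,0.256,0,0,0.008,0.05],[-0.0235,-0.001,0.257,0,0,0.008,0.05]]'; python3 - <<'E'
from h import *
from plant import env
w=dict(np.load("w1.npz"));t=dict(np.load("top1.npz"))
for yaw in(1.22,1.236):
  X=np.array([np.cos(yaw),np.sin(yaw)]);Y=np.array([-X[1],X[0]])
  peg=ray(w,65.5,120,.047)[:2];print("peg",peg,"base",ray(w,77.5,119.3,.030)[:2])
  for n,p in(("mark w",ray(w,86.2,174.5,.0185)),("mark t",ray(t,245.1,234.5,.0185)),("ptr w",ray(w,63.5,166,.0225)),("ptr a",ray(w,66.5,155,.0225)),("ptr b",ray(w,59,178.5,.0225))): print(n,p[:2].round(4),((p[:2]-peg)@X).round(4),((p[:2]-peg)@Y).round(4))
E
```

```text
clock: 3.28
tcp_pos: [0.4664, -0.2018, 0.0182]
ee_rot: [-3.141, 0.001, 0.141]
wrist_force: [0.7, -0.8, -0.2]
grip_width: 0.0498
gripper_force: 0.0
peg [0.52048583 0.00175894] base [ 5.20829465e-01 -4.69047555e-04]
mark w [ 0.4646 -0.0031] -0.0238 0.0508
mark t [ 0.4628 -0.0041] -0.0253 0.0522
ptr w [0.4711 0.0179] -0.0018 0.0519
ptr a [0.4829 0.0147] -0.0008 0.0397
ptr b [0.4574 0.0227] -0.002 0.0665
peg [0.52048583 0.00175894] base [ 5.20829465e-01 -4.69047555e-04]
mark w [ 0.4646 -0.0031] -0.023 0.0512
mark t [ 0.4628 -0.0041] -0.0245 0.0526
ptr w [0.4711 0.0179] -0.001 0.0519
ptr a [0.4829 0.0147] -0.0002 0.0397
ptr b [0.4574 0.0227] -0.001 0.0665
```

```bash
python3 -m handwheel '[[0.001,0.004,0,0,0,0,0.05],[0.001,0.004,0,0,0,0,0.03],[0.001,0.004,0,0,0,0,0.01],[0.001,0.004,0,0,0,0,0.0],[0.001,0.004,0,0,0,0,0.0],[0.001,0.004,0,0,0,0,0.0]]' 100; python3 - <<'E'
from h import *
w=dict(np.load("w1.npz"))
for a,b,z in(((42.5,121),(150,170.5),.02),((55,85),(163,139),.02),((70,80+0),(176,122),.01)):
    p,q=ray(w,*a,z),ray(w,*b,z);d=p-q;print(p,q,np.arctan2(d[1],d[0]))
E
```

```text
clock: 4.03
tcp_pos: [0.4688, -0.2072, 0.0193]
ee_rot: [3.14, -0.001, 0.139]
wrist_force: [0.3, -1.2, 5.4]
grip_width: 0.0143
gripper_force: 97.7
[0.51307151 0.03913172 0.02      ] [ 0.478609   -0.06898118  0.02      ] 1.262214834941139
[0.54921558 0.02602225 0.02      ] [ 0.512598   -0.08046248  0.02      ] 1.2395873113197577
[0.55576447 0.01690457 0.01      ] [ 0.53034012 -0.08971568  0.01      ] 1.3367107629454438
```

```bash
python3 -m handwheel '[[0,0,-0.04,0,0,0,0],[0,0,-0.08,0,0,-0.1,0],[0.008,-0.02,-0.1,0,0,-0.28,0],[0.016,-0.045,-0.1,0,0,-0.46,0],[0.024,-0.07,-0.1,0,0,-0.63,0],[0.032,-0.095,-0.1,0,0,-0.79,0],[0.038,-0.11,-0.1,0,0,-0.95,0],[0.042,-0.123,-0.1,0,0,-1.106,0]]' ; python3 -m handwheel '[[0,0,0,0,0,0,0],[0,0,0,0,0,0,0]]'; python3 - <<'E'
from plant import env
from h import *
o,c=wrist(env,"pics/w2.png");np.savez("w2.npz",**c)
s=env.read_camera("scene");np.savez("scene2.npz",**s);cv2.imwrite("pics/s2.png",s["img"][...,::-1])
cv2.imwrite("pics/ws2.png",np.vstack([np.hstack([cv2.resize(c["img"][60:360,130:430],(400,400)),cv2.resize(s["img"][180:330,180:330],(400,400),interpolation=2)])])[...,::-1])
E
```

```text
clock: 5.03
tcp_pos: [0.4926, -0.0781, 0.1185]
ee_rot: [-3.141, -0.0, 1.252]
wrist_force: [0.2, -0.9, -0.5]
grip_width: 0.0147
gripper_force: 97.6
clock: 5.28
tcp_pos: [0.4928, -0.0793, 0.1184]
ee_rot: [3.141, 0.0, 1.244]
wrist_force: [0.4, 0.8, -1.1]
grip_width: 0.0143
gripper_force: 97.6
```

View pics/ws2.png

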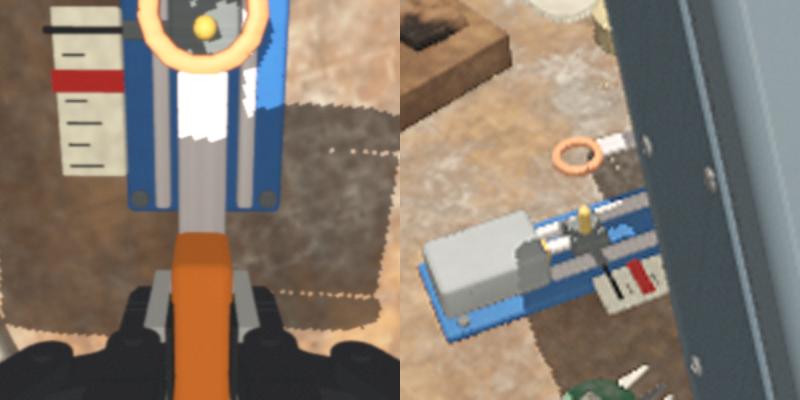

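The link is held level above the tester. The peg top is at full-frame ~(283,80), the ring is around it (bottom edge at row ~114), the pointer at ~(193,82) and the red mark at ~(196,120). I'll compute the ring-to-peg offset.

```bash
python3 - <<'E'
from h import *
w=dict(np.load("w2.npz"))
for b in blobs(w["img"],(3,80,120),(18,255,255),(225,0,345,116),50)[:2]:
    ce,a,r=b;print("ring",a,[np.round(q,1) for q in r])
    h=cv2.cvtColor(w["img"],cv2.COLOR_RGB2HSV);m=cv2.inRange(h,np.array((3,80,120)),np.array((18,255,255)));m[116:]=0;m[:,:225]=0;m[:,345:]=0
    c=max(cv2.findContours(m,0,1)[0],key=cv2.contourArea)[:,0];e=cv2.fitEllipse(c.astype(np.float32));print(e)
    ring=ray(w,*e[0],.102);break
pk=[b for b in blobs(w["img"],(18,110,80),(32,255,255),(265,60,300,100),5)][:2]
for b in pk: print("peg",b[1],b[0],[np.round(q,1) for q in b[2]],ray(w,*b[0],.047))
peg=ray(w,283,80.3,.047)
X=np.array([np.cos(1.244),np.sin(1.244)]);Y=np.array([-X[1],X[0]])
print("ring",ring,"peg",peg,"peg-ring along X,Y",(peg-ring)[:2]@X,(peg-ring)[:2]@Y)
for n,uv,z in(("ptr",(193,82.3),.0225),("mark",(196,120.5),.0185)): p=ray(w,*uv,z);print(n,p,(p-peg)[:2]@X,(p-peg)[:2]@Y)
E
```

```text
ring 661 [array([282. ,  64.5]), array([75., 70.]), np.float64(90.0)]
((281.6356506347656, 64.67298889160156), (69.86251831054688, 75.15048217773438), 178.2041015625)
peg 262 [283.19083969  80.37022901] [array([283.5,  80. ]), array([18., 17.]), np.float64(90.0)] [ 5.20733629e-01 -3.20158097e-05  4.70000000e-02]
ring [0.5205545  0.00230067 0.102     ] peg [5.20653082e-01 3.05760535e-05 4.70000000e-02] peg-ring along X,Y -0.0021183070369282055 -0.0008220886197195942
ptr [0.47256841 0.01671158 0.0225    ] 0.0003624811290948487 0.050894598902371406
mark [ 0.46527795 -0.0031879   0.0185    ] -0.02082414107437055 0.05141127000806039
```

Aligned within about 2 mm, against 7.5 mm of clearance. I'll lower the underside to z ≈ 31 mm.

```bash
python3 -m handwheel '[[-0.002,0.001,0.015,0,0,0,0],[-0.002,0.001,0.03,0,0,0,0],[-0.002,0.001,0.04,0,0,0,0],[-0.002,0.001,0.05,0,0,0,0],[-0.002,0.001,0.06,0,0,0,0],[-0.002,0.001,0.068,0,0,0,0],[-0.002,0.001,0.068,0,0,0,0]]'; python3 - <<'E'
from plant import env
from h import *
o,c=wrist(env,"pics/w3.png");np.savez("w3.npz",**c)
s=env.read_camera("scene")
cv2.imwrite("pics/ws3.png",np.hstack([cv2.resize(c["img"][0:300,130:430],(400,400)),cv2.resize(s["img"][180:330,180:330],(400,400),interpolation=2)])[...,::-1])
E
```

```text
clock: 6.25
tcp_pos: [0.4928, -0.0811, 0.0497]
ee_rot: [-3.14, -0.0, 1.246]
wrist_force: [-0.2, 0.6, -1.1]
grip_width: 0.0145
gripper_force: 97.6
```

View pics/ws3.png

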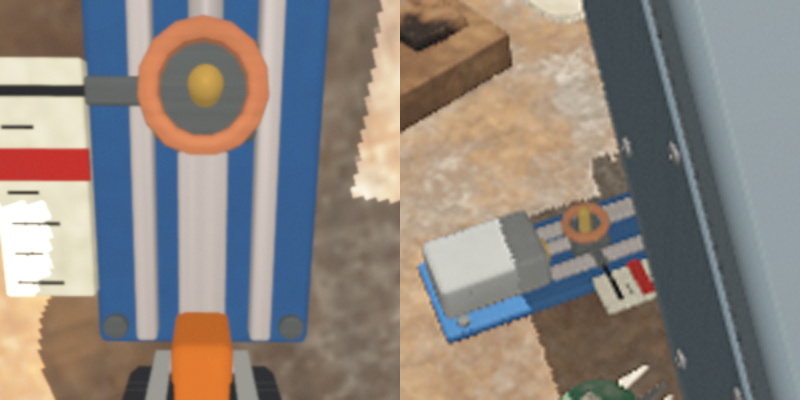

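The ring is seated round the peg (full-frame peg ~(284,63)), with the pointer at row ~67 and the mark at row ~123. I pull in steps along tool -x.

```bash
cat >> h.py <<'E'
def gauge(c):
    h=cv2.cvtColor(c["img"],cv2.COLOR_RGB2HSV)
    out=[]
    rb=[b for lo,hi in(((0,140,80),(3,255,255)),((172,140,80),(180,255,255))) for b in blobs(c["img"],lo,hi,(80,0,215,300),60)]
    b=max(rb,key=lambda b:b[1]);
    m=cv2.inRange(h,np.array((0,0,0)),np.array((180,255,55)));
    n,l,s,ce=cv2.connectedComponentsWithStats(m[:200,:].copy())
    pb=[(s[i],ce[i]) for i in range(1,n) if s[i,2]>25 and s[i,3]<14 and s[i,0]<215]
    return b,pb
E
python3 -m handwheel '[[-0.005,0,0,0,0,0,0],[-0.01,0,0,0,0,0,0],[-0.015,0,0,0,0,0,0],[-0.02,0,0,0,0,0,0],[-0.02,0,0,0,0,0,0]]'; python3 - <<'E'
from plant import env
from h import *
o,c=wrist(env,"pics/w4.png");np.savez("w4.npz",**c)
X=np.array([np.cos(1.245),np.sin(1.245)])
for n,q in(("w3",dict(np.load("w3.npz"))),("w4",c)):
    b,pb=gauge(q);M=ray(q,*b[2][0],.0185);print(n,b[1],b[2],M)
    for s,ce in pb: P=ray(q,*ce,.0225);print(s,ce.round(1),P.round(4),"ptr-mark along -X mm",1000*(M-P)[:2]@X)
E
```

```text
clock: 6.98
tcp_pos: [0.4867, -0.1001, 0.0504]
ee_rot: [3.142, -0.001, 1.245]
wrist_force: [1.8, 4.5, -0.9]
grip_width: 0.0142
gripper_force: 97.6
w3 1773 ((157.9932403564453, 122.50694274902344), (24.05253791809082, 77.80091857910156), 89.21517944335938) [ 0.46495166 -0.00287835  0.0185    ]
[107  64  86   7 511] [148.2  67.5] [0.4711 0.0173 0.0225] ptr-mark along -X mm -21.05586037497336
w4 1991 ((152.50674438476562, 71.50658416748047), (26.06435203552246, 80.75282287597656), 89.23609924316406) [ 0.46483214 -0.00283588  0.0185    ]
[104  43  86   8 589] [145.1  47. ] [0.4669 0.0055 0.0225] ptr-mark along -X mm -8.566547576458191
```

```bash
python3 -m handwheel '[[-0.004,0,0,0,0,0,0],[-0.0085,0,0,0,0,0,0],[-0.0085,0,0,0,0,0,0],[-0.0085,0,0,0,0,0,0]]'; python3 - <<'E'
from plant import env
from h import *
o,c=wrist(env,"pics/w5.png");np.savez("w5.npz",**c)
X=np.array([np.cos(1.245),np.sin(1.245)])
b,pb=gauge(c);M=ray(c,*b[2][0],.0185);print(b[1],b[2],M)
for s,ce in pb: P=ray(c,*ce,.0225);print(s,ce.round(1),P.round(4),"ptr-mark mm",1000*(M-P)[:2]@X)
s=env.read_camera("scene")
cv2.imwrite("pics/ws5.png",np.hstack([cv2.resize(c["img"][0:300,60:360],(400,400)),cv2.resize(s["img"][180:330,180:330],(400,400),interpolation=2)])[...,::-1])
E
```

```text
clock: 7.52
tcp_pos: [0.4842, -0.1076, 0.0504]
ee_rot: [3.142, -0.001, 1.245]
wrist_force: [3.0, 6.9, -1.1]
grip_width: 0.0142
gripper_force: 97.6
1067 ((151.5, 57.5), (13.0, 81.0), 90.0) [ 0.46402213 -0.00535191  0.0185    ]
[104  43  87   8 590] [146.7  47. ] [ 0.4649 -0.0021  0.0225] ptr-mark mm -3.3229988359468456
```

View pics/ws5.png

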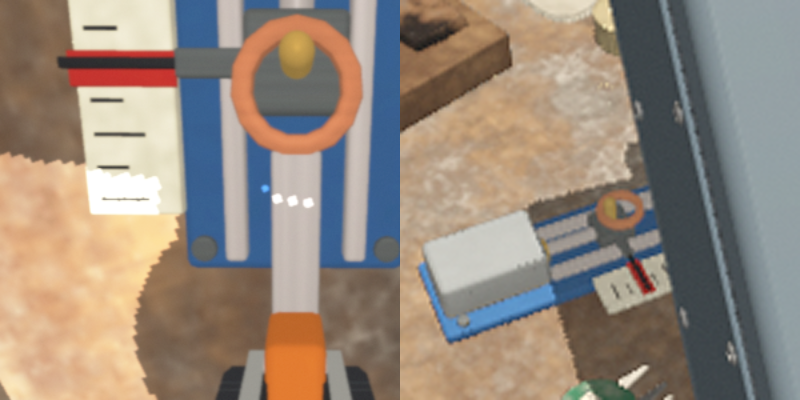

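The pointer lies over the red mark, about 0.7 mm short of its centre, with the ring pulling on the peg. One small nudge, then settle.

```bash
python3 -m handwheel '[[-0.0008,0,0,0,0,0,0],[-0.0008,0,0,0,0,0,0],[-0.0008,0,0,0,0,0,0],[-0.0008,0,0,0,0,0,0],[-0.0008,0,0,0,0,0,0],[-0.0008,0,0,0,0,0,0]]'; python3 - <<'E'
from plant import env
from h import *
o,c=wrist(env,"pics/w6.png")
X=np.array([np.cos(1.245),np.sin(1.245)]);M=np.array([.46489,-.00286])
for s,ce in gauge(c)[1]: P=ray(c,*ce,.0225);print(s,ce.round(1),P.round(4),"ptr-mark mm",1000*(M-P[:2])@X)
h=cv2.cvtColor(c["img"],cv2.COLOR_RGB2HSV)
for col in(125,150,180):
    k=h[20:90,col];r=[i+20 for i in range(70) if (k[i,0]<4 or k[i,0]>170) and k[i,1]>140 and k[i,2]>70];d=[i+20 for i in range(70) if k[i,2]<55];print(col,"red rows",r and (r[0],r[-1]),"dark",d and (d[0],d[-1]))
E
```

```text
clock: 8.38
tcp_pos: [0.4839, -0.1082, 0.0504]
ee_rot: [3.142, -0.001, 1.245]
wrist_force: [2.2, 6.0, -1.2]
grip_width: 0.0142
gripper_force: 97.6
[104  43  87   8 577] [147.1  46.9] [ 0.4648 -0.0028  0.0225] ptr-mark mm -0.028176371655771908
125 red rows (37, 62) dark (44, 50)
150 red rows (37, 62) dark (44, 49)
180 red rows (37, 62) dark (45, 50)
```

```bash
python3 -c "
from plant import env
print(env.hand_in())"
```

```text
the job is handed in; nothing more can be done
None
```

The link is hooked over the peg and still gripped level, pulling about 6.5 N, with the pointer measured within about 0.1 mm of the red mark's centre; the job was handed in at about 8.4 s.

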